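Open the carton on the pottery scale and tare it

ROBOT

A 6-joint arm with a two-finger parallel gripper is mounted at the origin on the work surface. World frame = base frame: x ahead of the robot, y to its left, z up, the work surface at z = 0. Lengths are in m, angles in rad, forces in N, time in s.
With the tool pointing down it reaches from about 0.3 to 0.775 m from the base axis. Payload 14.6 kg.
Tool frame: the origin (TCP) lies at the centre of the arm's flange, where the gripper is bolted on; the fingertips stand 199 mm ahead of it and the grasp point (between the pads) lies 180 mm ahead of it; z points along the fingers, y is the line along which they close (so a half turn about z gives the same grasp; the last joint's range is limited). The gripper opens to 94 mm and grips with 3 to 60 N. Pads are 16 mm wide; open, the fingers measure 119 mm over their backs; the gripper's body (75 mm by 177 mm) begins 78 mm behind the grasp point.
Start: joints at [-1.24, 0.3, 1.521, -0, 1.321, -0.067], TCP at [0.213, -0.507, 0.405] pointing down, gripper open.
Joint ranges: [-3.03, 3.03], [-0.79, 2.21], [0.23, 2.52], [-1.04, 4.18], [0, 3.07], [-2.55, 2.55]. Speed limits (rad/s): [2.22, 2.22, 2.57, 3.14, 3.14, 3.14].

INTERFACE

Orientations are given as [roll, pitch, yaw] about the fixed x, y, z axes, in that order (R = Rz(yaw) Ry(pitch) Rx(roll)).
In Python, from station import ctrl gives the robot as it stands. The module is installed in compiled form; this text tells all that it offers.
- The arm moves only by the tool servo_tool, never from a script. Its argument "motion" is a list of rows, each a list of 5 numbers: the closure, from 0 (fully open) to 1 (shut), then the shift along the world's x, y, z in cm, then the turn about the world's z in degrees. A call has 1 to 20 rows; each row is the pose to reach, as a shift and turn from the pose commanded when the call began; what a row does not reach only later rows make up. A row lasts 1/8 s, in which the tool goes at most 62.5 mm and 10.7 degrees, less where a joint would pass 70% of its speed; a pose out of reach is approached as far as the arm can. A call with a gripper value outside its range is refused whole. The fingers move at their own pace and stop on an object; "squeeze" is the grip in N (left out, the last holds). Time passes only in rows, so rows that repeat a pose let the fingers close. It gives the time, the measured TCP pose, the force, the opening and the grip force at its end, in the units of the state.
- ctrl.get_obs(): the state, without advancing time (a new reading comes with each control period).
- ctrl.camera(name): name is "scene" or "top" or "wrist"; returns a dict with "image" (480x640x3 uint8, red, green, blue), "fx", "fy", "cx", "cy" (pixels), "camera_from_world" (4x4, takes a point from world to camera coordinates); the wrist camera has in their place "hand_eye" (4x4, takes a point from camera to tool coordinates, whose origin is the TCP and whose axes are the flange's). Camera axes: x right, y up, looking along -z (the intrinsics and any distortion apply to the point x, -y, -z); pixel columns grow to the right and rows downward; lengths in m; the calibration is good to about 2 mm. A picture is of the moment at which its call begins: read the wrist's pose just before it. There is no depth.
- ctrl.hand_in(): hands the job in; it is judged then, once.
The state is a dict: "time_s": time; "qpos": joint angles; "joint_vel": joint speeds; "tau": joint torques, N m; "ee_pos": TCP position; "eef_rot": TCP orientation; "force": force on the tool from outside, world axes, zero at the start; "moment": the same for the moment, N m; "grip_width": finger opening in m; "grip_force": force on a finger pad.
Only numpy, scipy, OpenCV 4.12 (cv2) and the standard library are available. Lean on these libraries where they do the work, as an engineer would, in place of code of your own. Each camera call takes 0.05 s, during which the arm holds its last target. There are 200 camera calls.

TASK

Get the studio scale ready for filling the carton on its pan: first fold both carton flaps right back outwards, well past upright, then turn the dial's bezel by its red lug until the red zero mark lines up with the blue pointer while nothing presses on the carton. Leave the other things on the table where they are.

Things in the scene. Friction and masses are not known exactly. Their poses are not given: they have to be found in the camera images.
- scale: the blue bench scale, fixed to the table: base 180 mm (its x) by 460 mm (its y), top of base 36 mm up. Origin at the centre of its underside; x points away from the robot's side. The round dial is on its -y end (dial axis at y = -120 mm), the sprung pan with the carton on its +y end (pan centre at y = +110 mm).
- carton_mouth (a point): centre of the open carton's rim, about 130 mm above the table; axes are those of the scale. The carton, 120 mm (x) by 130 mm (y), 75 mm tall, 4 mm walls, is clipped to the pan and sinks a few mm when pressed.
- dial_centre (a point): point on the dial's vertical axis, 82 mm above the table, level with the top of the bezel's rim; axes are those of the scale. The dial: a black knurled bezel 140 mm across with a white graduated face (36 divisions of 10 degrees) that turns with it under a clear cover, and a blue pointer that does not turn with it.
- bezel (a joint): angle of the bezel (rad), growing clockwise seen from above; at 0 its red zero mark points along the scale's +x. Range -1.0 to 3.6. It is stiff (about 1 N at the lug) and stays where it is left.
- pointer (a joint): angle of the blue pointer (rad), growing clockwise seen from above, 0 along the scale's +x. The load on the pan sets it (about 1 to 1.7 rad for the carton alone); it stirs while anything presses on the carton.
- zero_mark (a point): the red zero mark of the face, at 50 mm radius from the dial's axis
- pointer_tip (a point): tip of the blue pointer, at 50 mm radius from the dial's axis
- lug (a point): top centre of the red lug that stands on the bezel's rim in line with the zero mark, 63 mm from the dial's axis: 12 mm radially, 10 mm along the rim, its top 106 mm above the table and 24 mm above the rim. Push it sideways to turn the bezel. x axis points outwards from the dial's axis.
- flap_near (a joint): angle of the carton's flap on the scale's -x side (rad): 0 closed (level over the carton), 1.57 upright, 2.8 folded back outside (its stop). Starts part open; stays where it is left. Each flap is 50 mm long from hinge to free edge, 120 mm wide (along the scale's y), 3 mm thick.
- flap_far (a joint): the same for the flap on the scale's +x side
- flap_near_hinge (a point): middle of the near flap's hinge line, on the carton's rim at its -x side (60 mm from the carton's middle); the hinge runs along the scale's y
- flap_far_hinge (a point): the same for the far flap, at the +x side
- flap_near_edge (a point): middle of the near flap's free edge
- flap_far_edge (a point): middle of the far flap's free edge
- bowl: terracotta bowl, 100 mm across, 50 mm tall, a bystander; origin at the centre of its underside
- mug: blue mug, 76 mm across, 85 mm tall, a bystander; origin at the centre of its underside
- jar: amber glaze jar, 66 mm across, 90 mm tall, a bystander; origin at the centre of its underside
- sponge: yellow sponge block, 110 x 70 x 35 mm, a bystander; origin at the centre of its underside
- brush: brush lying flat, a bystander
- rib: green scraper plate, 110 x 55 x 5 mm, a bystander; origin at the centre of its underside
- vase: cream vase, 90 mm across, 105 mm tall, a bystander; origin at the centre of its underside

How it is judged:
By the outcome, as a careful person would: the job done as asked, in the order asked, and still so for the second after the job is handed in, with the robot touching nothing.
It also fails if it takes over 51 s, if anything falls off the work surface, if the arm or the gripper's body presses on something with over 40 N, if the wrist force passes 120 N, or if a joint passes its speed limit or range.

## Working session

There is one attempt and no reset: what is moved stays moved. The work goes in short steps, Python scripts to look and compute and a tool call to move; the robot and the scene stay as the last step left them, time stands still between calls to the robot, and variables do not carry over. Pictures are saved under pics/ and viewed, at most 10 in all, crops included, and the job is handed in when it is done.

Besides the shell and the picture viewer there is one more tool, called after "Call:" as a command line: name --pt "numbers of a row" for each row, then --argument value for the rest. servo_tool: Moves the arm, as the interface text tells. Its arguments: {"type":"object","properties":{"motion":{"type":"array","items":{"type":"array","items":{"type":"number"}}},"squeeze":{"type":"number"}},"required":["motion"]}

```bash
mkdir -p pics
cat > h.py <<'E'
import numpy as np, cv2
from station import ctrl
def shot(n,fn):
    o=ctrl.get_obs(); c=ctrl.camera(n); cv2.imwrite('pics/'+fn,c['image'][:,:,::-1]); c['obs']=o
    np.save('pics/'+fn+'.npy',c,allow_pickle=True); return c
def load(fn): return np.load('pics/'+fn+'.npy',allow_pickle=True).item()
def ray(c,u,v):
    M=np.linalg.inv(c['camera_from_world']); d=np.array([(u-c['cx'])/c['fx'],-(v-c['cy'])/c['fy'],-1])
    return M[:3,3],M[:3,:3]@d
def onz(c,u,v,z):
    o,d=ray(c,u,v); return o+d*(z-o[2])/d[2]
def proj(c,p):
    q=c['camera_from_world']@np.r_[p,1]; return c['cx']+c['fx']*q[0]/-q[2], c['cy']-c['fy']*q[1]/-q[2]
E
python3 - <<'E'
from h import *
a=shot('top','t0.png'); b=shot('scene','s0.png')
print([ (k,v) for k,v in b.items() if k not in('image','obs')]); print(a['camera_from_world'],a.keys())
o=ctrl.get_obs(); print(o['ee_pos'],o['eef_rot'],o['time_s'])
E
```

```text
[('fx', 488.4244101538834), ('fy', 488.4244101538834), ('cx', 317.70575168884994), ('cy', 235.5366837890685), ('camera_from_world', array([[-0.22464634,  0.97422472, -0.02049909,  0.14145174],
       [-0.72266036, -0.15245241,  0.67418118,  0.39131454],
       [ 0.65367884,  0.16626621,  0.73828146, -1.78919089],
       [ 0.        ,  0.        ,  0.        ,  1.        ]]))]
[[ 0.02639777 -0.99962219  0.00765736 -0.03265715]
 [ 0.99362946  0.02707751  0.1093952  -0.6262934 ]
 [-0.10956122  0.00472079  0.99396884 -1.35563032]
 [ 0.          0.          0.          1.        ]] dict_keys(['image', 'fx', 'fy', 'cx', 'cy', 'camera_from_world', 'obs'])
[ 0.21304206 -0.50702927  0.40416911] [-3.14059305e+00 -2.60205620e-05  3.97803634e-01] 0.1
```

View pics/t0.png

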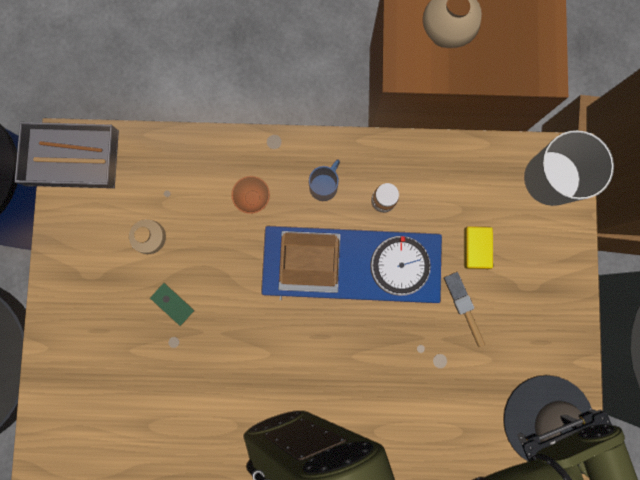

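View pics/s0.png

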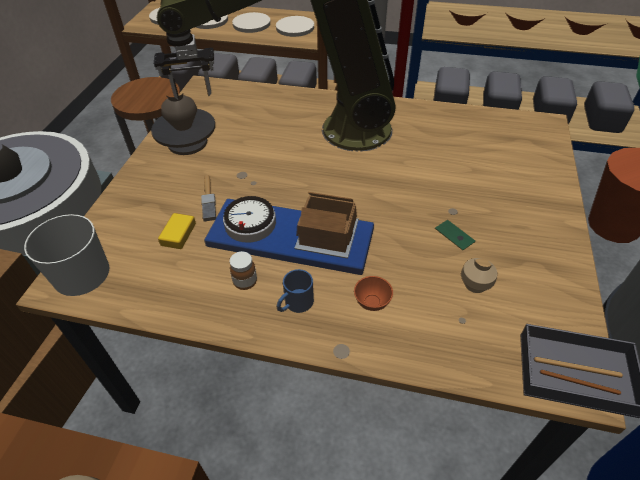

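The top view shows the scale at around (352,264), the carton at (310,260) and the dial at (402,265). The red mark is near +x (403,243) and the pointer points right (420,261). In the scene view the carton is at (328,222), with its near flap (330,200) roughly upright.

```bash
cat > m.py <<'E'
from h import *
E
python3 - <<'E'
from h import *
a=load('t0.png'); b=load('s0.png')
hsv=cv2.cvtColor(a['image'],cv2.COLOR_RGB2HSV)
m=cv2.inRange(hsv,(105,120,40),(125,255,255)); m[:215]=0;m[310:]=0
n,l,s,cc=cv2.connectedComponentsWithStats(cv2.morphologyEx(m,cv2.MORPH_OPEN,np.ones((2,2)))); 
pts=np.vstack([np.argwhere(l==i)[:,::-1] for i in range(1,n) if s[i,4]>50 and s[i,0]>255 and s[i,0]+s[i,2]<450]).astype(np.float32)
W=np.array([onz(a,u,v,.036)[:2] for u,v in pts],np.float32)
r=cv2.minAreaRect(W); print(r)
c0=np.array(r[0]); bx=cv2.boxPoints(r)
# long axis direction = scale y (towards +y)
e=max([bx[1]-bx[0],bx[2]-bx[1]],key=np.linalg.norm); e=e/np.linalg.norm(e); e*=np.sign(e[1]); x=np.array([e[1],-e[0]])
print('yaw',np.degrees(np.arctan2(x[1],x[0])),'dial',c0-.12*e,'pan',c0+.11*e)
d=c0-.12*e; print('dial px',proj(a,np.r_[d,.082]))
p=c0+.11*e
for nm,s in(('near',-1),('far',1)):
  for k in (-60,60): 
    q=np.r_[p+s*.06*x+k/1e3*e,.13]; print(nm,k,q,proj(a,q),proj(b,q))
T=cv2.resize(a['image'][225:305,260:345],None,fx=7,fy=7,interpolation=cv2.INTER_CUBIC)[:560,:400+0] if 0 else cv2.resize(a['image'][222:302,265:345],(400,400),interpolation=cv2.INTER_CUBIC)
S=cv2.resize(b['image'][180:260,285:365],(400,400),interpolation=cv2.INTER_CUBIC)
cv2.imwrite('pics/c0.png',np.hstack([T,S])[:,:,::-1])
# red
for nm,c,z in(('t',a,.106),('s',b,.106)):
  h=cv2.cvtColor(c['image'],cv2.COLOR_RGB2HSV); mm=cv2.inRange(h,(0,200,120),(4,255,255))|cv2.inRange(h,(176,200,120),(180,255,255))
  n,l,s,cc=cv2.connectedComponentsWithStats(mm); print(nm,[(s[i,:5],cc[i]) for i in range(1,n) if s[i,4]>5])
E
```

```text
((0.5665700435638428, -0.09816744923591614), (0.4534599781036377, 0.1745266169309616), 88.81432342529297)
yaw -1.185675 dial [ 0.56408695 -0.21814176] pan [0.56884621 0.011809  ]
dial px (np.float64(402.5666978049), np.float64(266.0848268117527))
near -60 [ 0.50761751 -0.04693661  0.13      ] (np.float64(333.763661178329), np.float64(286.54843484698233)) (np.float64(310.22372373671357), np.float64(192.98729508642225))
near 60 [0.51010061 0.0730377  0.13      ] (np.float64(283.481456732841), np.float64(284.16100722781175)) (np.float64(352.2636036185648), np.float64(199.58561482384465))
far -60 [ 0.62759182 -0.0494197   0.13      ] (np.float64(335.9869329987253), np.float64(236.62065351294012)) (np.float64(298.6613902483587), np.float64(223.0700467325726))
far 60 [0.63007492 0.07055461 0.13      ] (np.float64(286.2160196387124), np.float64(234.246131915468)) (np.float64(343.0879730681848), np.float64(230.58490797587905))
t []
s []
```

View pics/c0.png

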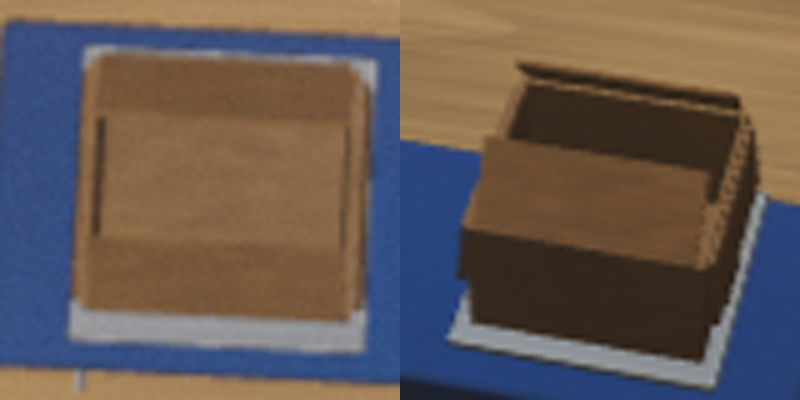

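The left crop (top view) shows both flaps leaning inward. The far flap's edge is at crop row ~115 and the near flap's at ~238, with an open gap between. The scene crop agrees. I'll move above the gap with the fingers shut and check from there.

Call:
servo_tool --pt "1 6 9 2 -4" --pt "1 12 17.5 4 -8" --pt "1 18 26 6 -13" --pt "1 24 35 6 -18" --pt "1 30 43.5 6 -22" --pt "1 33 48 6 -24" --pt "1 35.6 51.9 6 -24" --pt "1 35.6 51.9 6 -24" --pt "1 35.6 51.9 6 -24" --pt "1 35.6 51.9 6 -24" --pt "1 35.6 51.9 6 -24" --pt "1 35.6 51.9 6 -24"

```text
time_s: 1.6
ee_pos: [0.569, 0.0119, 0.4641]
eef_rot: [3.141, 0.001, -0.02]
force: [-0.2, 0.4, -0.7]
grip_width: 0.0006
grip_force: 0.0
```

Run:
```python
from h import *
o=ctrl.get_obs(); print(o['ee_pos'],o['eef_rot'],o['qpos'],o['grip_width'],o['time_s'])
w=shot('wrist','w1.png'); print(w['hand_eye'],w['fx'],w['cx'],w['cy'])
a=load('t0.png')
for z in(.165,.17,.175): print(z,onz(a,309,245,z),onz(a,309,269.6,z))
```

```text
[0.56903716 0.01191683 0.46411385] [ 3.14145326e+00  1.03279771e-03 -2.03810962e-02] [-4.33899265e-02  3.06090163e-01  1.37551331e+00 -1.64110527e-04
  1.46101850e+00  1.54780549e+00] 0.0006270256174073648 1.6
[[-8.41929269e-04  9.68178855e-01  2.50257859e-01  7.26891916e-02]
 [ 9.99999577e-01  7.22660272e-04  5.68471731e-04 -8.68936009e-04]
 [ 3.69530897e-04  2.50258232e-01 -9.68179054e-01  1.96214182e-02]
 [ 0.00000000e+00  0.00000000e+00  0.00000000e+00  1.00000000e+00]] 366.94484936407 317.09795344532785 238.171232575829
0.165 [0.60198369 0.01430164 0.165     ] [0.54447844 0.01263389 0.165     ]
0.17 [0.60147481 0.01420737 0.17      ] [0.54419936 0.01254629 0.17      ]
0.175 [0.60096594 0.01411311 0.175     ] [0.54392028 0.01245869 0.175     ]
```

View pics/w1.png

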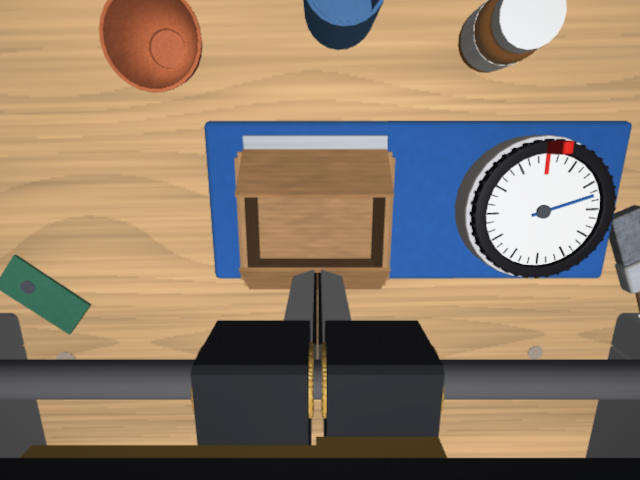

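The wrist view shows the carton mouth at about (315,225) with the gap open, the red lug at (568,147) and the pointer tip near (594,196). The gap is ~57 mm wide, centred at x≈0.572. I'll go in and fold the near flap, then the far one.

Call:
servo_tool --pt "1 0.3 0 -4 0" --pt "1 0.3 0 -8 0" --pt "1 0.3 0 -12 0" --pt "1 0.3 0 -12 0" --pt "1 -1.2 0 -12 0" --pt "1 -2.4 0 -12 0" --pt "1 -3.6 0 -12 0" --pt "1 -4.8 0 -12 0" --pt "1 -6 0 -12 0" --pt "1 -7.2 0 -12 0" --pt "1 -8 0 -12 0" --pt "1 -8.5 0 -12 0" --pt "1 -8.5 0 -12 0" --pt "1 -8.5 0 -12 0"

```text
time_s: 3.4
ee_pos: [0.4842, 0.0119, 0.3446]
eef_rot: [3.142, 0.0, -0.021]
force: [-0.4, 0.2, 1.0]
grip_width: 0.0005
grip_force: 0.1
```

Call:
servo_tool --pt "1 4 0 0 0" --pt "1 8 0 0 0" --pt "1 9 0 0 0" --pt "1 10 0 0 0" --pt "1 11 0 0 0" --pt "1 12 0 0 0" --pt "1 13 0 0 0" --pt "1 14 0 0 0" --pt "1 15 0 0 0" --pt "1 16 0 0 0" --pt "1 16.5 0 0 0" --pt "1 17 0 0 0" --pt "1 17 0 0 0" --pt "1 17 0 0 0"

```text
time_s: 5.15
ee_pos: [0.654, 0.012, 0.3447]
eef_rot: [-3.142, -0.0, -0.021]
force: [0.7, -0.2, 0.9]
grip_width: 0.0003
grip_force: 0.0
```

Call:
servo_tool --pt "1 -1 0 3 0" --pt "1 -3 0 8 0" --pt "1 -6 -5 12 0" --pt "1 -8.5 -11 12 0" --pt "1 -8.5 -17 12 0" --pt "1 -8.5 -21 12 0" --pt "1 -8.5 -23 12 0" --pt "1 -8.5 -23 12 0" --pt "1 -8.5 -23 12 0" --pt "1 -8.5 -23 12 0"

```text
time_s: 6.4
ee_pos: [0.5693, -0.2167, 0.4648]
eef_rot: [-3.142, -0.0, -0.019]
force: [-0.1, -0.6, 0.4]
grip_width: 0.0004
grip_force: 0.0
```

```bash
cat > wd.py <<'E'
from h import *
from scipy.spatial.transform import Rotation as R
D=np.array([.5641,-.2181])
def wcam(c):
    o=c['obs']; T=np.eye(4); T[:3,:3]=R.from_euler('xyz',o['eef_rot']).as_matrix(); T[:3,3]=o['ee_pos']
    c['camera_from_world']=np.linalg.inv(T@c['hand_eye']); return c
def ang(p,c): d=p[:2]-c; return -np.arctan2(d[1],d[0])-np.radians(1.186)
def dial(fn):
    c=wcam(shot('wrist',fn)); print({k:v for k,v in c.items() if 'dist' in k})
    h=cv2.cvtColor(c['image'],cv2.COLOR_RGB2HSV); 
    u,v=map(int,proj(c,np.r_[D,.082])); roi=np.zeros(h.shape[:2],np.uint8); cv2.circle(roi,(u,v),95,255,-1)
    red=(cv2.inRange(h,(0,150,70),(8,255,255))|cv2.inRange(h,(172,150,70),(180,255,255)))&roi
    wh=cv2.inRange(h,(0,0,150),(180,60,255))&roi
    wh=cv2.morphologyEx(wh,cv2.MORPH_CLOSE,np.ones((9,9)))
    n,l,s,cc=cv2.connectedComponentsWithStats(wh); i=1+np.argmax(s[1:,4])
    cnt=max(cv2.findContours((l==i).astype(np.uint8),0,2)[0],key=cv2.contourArea); el=cv2.fitEllipse(cv2.convexHull(cnt)); print('pred',u,v,'face ellipse',el)
    roi2=np.zeros_like(roi); cv2.ellipse(roi2,(el[0],(el[1][0]*.93,el[1][1]*.93),el[2]),255,-1)
    bl=cv2.inRange(h,(100,110,50),(125,255,255))&roi2
    n,l,s,cc=cv2.connectedComponentsWithStats(red); print('red',[(s[j].tolist(),cc[j].round(1)) for j in range(1,n) if s[j,4]>8])
    lo=np.argwhere(bl)[:,::-1]; print('blue n',len(lo))
    zr=.08; ctr=onz(c,*el[0],zr)[:2]; print('centre on face plane',ctr)
    P=np.array([onz(c,a,b,zr)[:2] for a,b in lo]); d=np.linalg.norm(P-ctr,axis=1); print('blue rmax',d.max())
    far=P[(d>.6*d.max())]; print('pointer',ang(far.mean(0),ctr))
    ri=np.argwhere(red&roi2)[:,::-1]
    if len(ri): Q=np.array([onz(c,a,b,zr)[:2] for a,b in ri]); print('zero',ang(Q.mean(0),ctr),np.linalg.norm(Q-ctr,axis=1).min(),np.linalg.norm(Q-ctr,axis=1).max())
    return c,el,red
E
python3 - <<'E'
from wd import *
c,el,red=dial('w2.png'); o=c['obs']; print(o['ee_pos'],o['qpos'])
E
```

```text
{}
pred 319 222 face ellipse ((316.2967224121094, 213.78973388671875), (111.277099609375, 113.27447509765625), 87.20375061035156)
red [([308, 147, 12, 32, 189], array([313.4, 156.8]))]
blue n 91
centre on face plane [ 0.57316017 -0.21489105]
blue rmax 0.04856552897833496
pointer 1.3070981106909985
zero -0.04575964370903119 0.035860798934859 0.051405304968815034
[ 0.56929472 -0.21670442  0.46482759] [-4.23854321e-01  3.99730911e-01  1.24917978e+00  1.30994856e-04
  1.49248980e+00  1.16638928e+00]
```

View pics/w2.png

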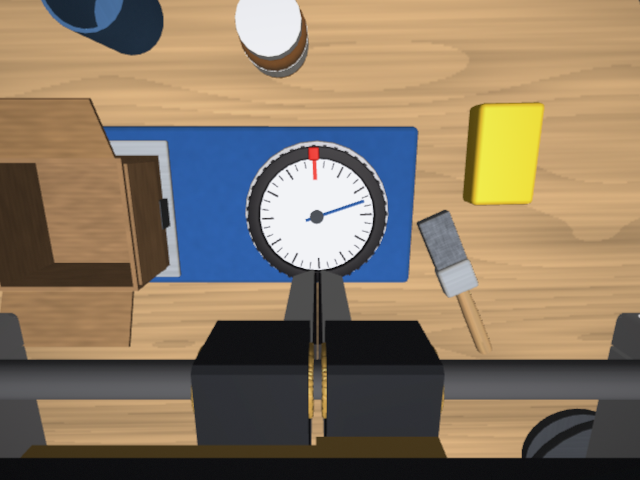

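Both flaps are now folded outwards: the far one is at the upper left, around (60,130), and the near one at the lower left, around (70,310). The hub is at (317,216), the lug at (314,154) and the pointer tip near (363,201). I'll locate the lug and hub and check the flaps in the fixed views.

Run:
```python
from wd import *
c=wcam(load('w2.png'))
hub=onz(c,317,216,.082); print('hub',hub,'lug',onz(c,313.8,154,.106),'mark',onz(c,315,179,.08),'tip',onz(c,363,201.5,.08))
print('ptr',ang(onz(c,363,201.5,.08),hub[:2]),'zero',ang(onz(c,315,179,.08),hub[:2]),'lug',ang(onz(c,313.8,154,.106),hub[:2]))
a=load('t0.png'); print('top hub',onz(a,402,265,.082))
b=shot('scene','s2.png'); cv2.imwrite('pics/s2c.png',cv2.resize(b['image'][170:270,190:390],(800,400),interpolation=cv2.INTER_CUBIC)[:,:,::-1])
```

```text
hub [ 0.57126414 -0.21556466  0.082     ] lug [ 0.63281673 -0.2139495   0.106     ] mark [ 0.60803942 -0.21433826  0.08      ] tip [ 0.58471546 -0.26194094  0.08      ]
ptr 1.2677957146217678 zero -0.054035709005471784 lug -0.04693386124295978
top hub [ 0.56674903 -0.21670467  0.082     ]
```

View pics/s2c.png

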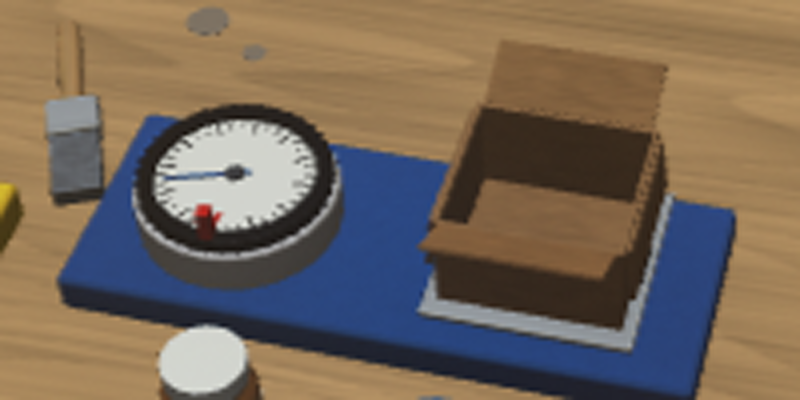

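The scene crop shows both flaps folded well outwards, the near one at (580,75) and the far one as a lip at (520,250). The red lug is at (205,215). I'll turn the hand half round above the lug, so the camera sees the dial and the wrist joint stays in range.

Call:
servo_tool --pt "0.55 1 0.2 -1 10" --pt "0.55 2 0.4 -2 20" --pt "0.55 3 0.4 -3 30" --pt "0.55 4 0.4 -4 40" --pt "0.55 5 0.4 -5 50" --pt "0.55 6.3 0.4 -6 60" --pt "0.55 6.3 0.4 -7 70" --pt "0.55 6.3 0.4 -8 80" --pt "0.55 6.3 0.4 -8 90" --pt "0.55 6.3 0.4 -8 100" --pt "0.55 6.3 0.4 -8 110" --pt "0.55 6.3 0.4 -8 120" --pt "0.55 6.3 0.4 -8 130" --pt "0.55 6.3 0.4 -8 140" --pt "0.55 6.3 0.4 -8 150" --pt "0.55 6.3 0.4 -8 160" --pt "0.55 6.3 0.4 -8 170" --pt "0.55 6.3 0.4 -8 180" --pt "0.55 6.3 0.4 -8 183" --pt "0.55 6.3 0.4 -8 183"

```text
time_s: 9.0
ee_pos: [0.6321, -0.2136, 0.3847]
eef_rot: [-3.142, 0.0, -3.11]
force: [0.5, 0.4, 1.0]
grip_width: 0.0422
grip_force: 0.0
```

Call:
servo_tool --pt "0.55 0 0 0 0" --pt "0.55 0 0 0 0"

```text
time_s: 9.25
ee_pos: [0.6321, -0.2139, 0.3846]
eef_rot: [3.142, -0.0, -3.111]
force: [0.5, 0.0, 0.1]
grip_width: 0.0423
grip_force: 0.0
```

Run:
```python
from wd import *
c=wcam(shot('wrist','w3.png')); o=c['obs']; print(o['ee_pos'],o['eef_rot'],o['qpos'])
for p in ([.569,-.216,.082],[.632,-.213,.106],list(o['ee_pos'][:2])+[.106]): print(proj(c,p))
```

```text
[ 0.63208755 -0.21392505  0.38464122] [ 3.14158782e+00 -1.43037775e-05 -3.11094553e+00] [-3.81216117e-01  5.81842780e-01  1.16703072e+00 -1.32109183e-06
  1.39273419e+00 -1.98265933e+00]
(np.float64(315.64165589486447), np.float64(155.86714203621204))
(np.float64(317.1424128627995), np.float64(245.12323020041973))
(np.float64(315.8774706007335), np.float64(245.2020918174136))
```

View pics/w3.png

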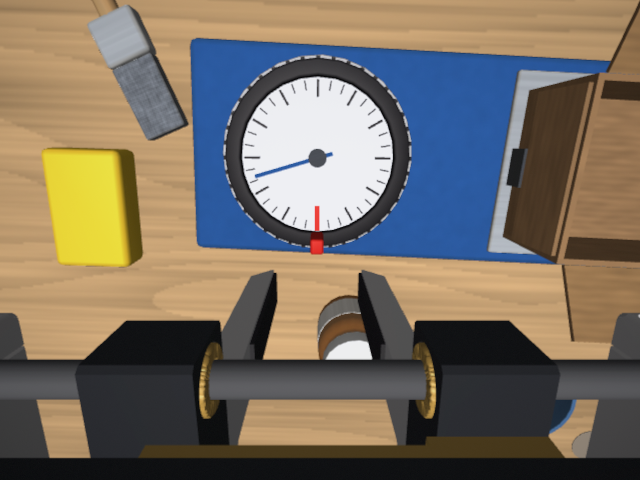

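The fingers straddle the red lug (317,246), the hub is at (317,157) and the pointer tip at (256,177). I'll go down and grip the lug lightly.

Call:
servo_tool --pt "0.55 0 0.1 -3 0" --pt "0.55 0 0.1 -6 0" --pt "0.55 0 0.1 -8.5 0" --pt "0.55 0 0.1 -9.6 0" --pt "0.55 0 0.1 -9.6 0" --pt "0.8 0 0.1 -9.6 0" --pt "0.9 0 0.1 -9.6 0" --pt "1 0 0.1 -9.6 0" --pt "1 0 0.1 -9.6 0" --pt "1 0 0.1 -9.6 0" --pt "1 0 0.1 -9.6 0" --squeeze 6

```text
time_s: 10.68
ee_pos: [0.6321, -0.2131, 0.289]
eef_rot: [-3.141, 0.001, -3.11]
force: [0.5, -0.0, 4.0]
grip_width: 0.0102
grip_force: 6.0
```

Run:
```python
from wd import *
c=wcam(load('w3.png')); 
hub=onz(c,317.5,157.5,.082)[:2]; t=onz(c,256,177,.08); z=onz(c,317,215,.08); l=onz(c,317,246,.106)
P=ang(t,hub); Z=ang(z,hub); print(hub,l,P,Z,ang(l,hub)); d=P-Z; print(np.degrees(d))
# refine pointer by line fit
h=cv2.cvtColor(c['image'],cv2.COLOR_RGB2HSV); m=cv2.inRange(h,(100,110,50),(125,255,255)); q=np.zeros_like(m); cv2.circle(q,(317,157),68,255,-1); cv2.circle(q,(317,157),20,0,-1)
W=np.array([onz(c,u,v,.08)[:2] for v,u in np.argwhere(m&q)]); print(len(W),ang(W.mean(0),hub))
o=ctrl.get_obs(); print(o['ee_pos'],o['force'],o['grip_width'])
r=o['ee_pos'][:2]-hub; print(np.linalg.norm(r),ang(o['ee_pos'],hub))
for th in list(np.arange(5,80,5))+[np.degrees(d)]:
    a=-np.radians(th); n=np.array([[np.cos(a),-np.sin(a)],[np.sin(a),np.cos(a)]])@r; print(round(th,1),((n-r)*100).round(2))
```

```text
[ 0.57015955 -0.2145651 ] [ 0.63267058 -0.21308449  0.106     ] 1.2182738073712165 -0.04196169833916777 -0.04438079923799216
72.20617566973998
135 1.2393536946979784
[ 0.63211368 -0.21307258  0.28898648] [ 0.50790273 -0.04467095  4.01607578] 0.010208560852443134
0.06197210448422605 -0.044785679412041465
5 [-0.01 -0.54]
10 [-0.07 -1.08]
15 [-0.17 -1.61]
20 [-0.32 -2.13]
25 [-0.52 -2.63]
30 [-0.76 -3.12]
35 [-1.03 -3.58]
40 [-1.35 -4.02]
45 [-1.71 -4.42]
50 [-2.1 -4.8]
55 [-2.52 -5.14]
60 [-2.97 -5.44]
65 [-3.44 -5.7 ]
70 [-3.94 -5.92]
75 [-4.45 -6.09]
72.2 [-4.16 -6.  ]
```

Gripped, with 10 mm between the fingers. I'll turn about 70° along the arc, slightly raised, and look before the final correction.

Call:
servo_tool --pt "1 0 0 0.2 0" --pt "1 -0.01 -0.54 0.2 -5" --pt "1 -0.07 -1.08 0.2 -10" --pt "1 -0.17 -1.61 0.2 -15" --pt "1 -0.32 -2.13 0.2 -20" --pt "1 -0.52 -2.63 0.2 -25" --pt "1 -0.76 -3.12 0.2 -30" --pt "1 -1.03 -3.58 0.2 -35" --pt "1 -1.35 -4.02 0.2 -40" --pt "1 -1.71 -4.42 0.2 -45" --pt "1 -2.1 -4.8 0.2 -50" --pt "1 -2.52 -5.14 0.2 -55" --pt "1 -2.97 -5.44 0.2 -60" --pt "1 -3.44 -5.7 0.2 -65" --pt "1 -3.94 -5.92 0.2 -70" --pt "1 -3.94 -5.92 0.2 -70" --pt "1 -3.94 -5.92 0.2 -70"

```text
time_s: 12.8
ee_pos: [0.5924, -0.2728, 0.29]
eef_rot: [-3.141, 0.0, 1.951]
force: [2.1, -5.7, -5.2]
grip_width: 0.0098
grip_force: 6.0
```

Run:
```python
from wd import *
c=wcam(shot('wrist','w4.png')); o=c['obs']; print(o['ee_pos'],o['eef_rot'],o['force'],o['grip_width'])
H=np.array([.5702,-.2146]); print(proj(c,np.r_[H,.082]),ang(o['ee_pos'],H))
```

```text
[ 0.59243568 -0.27275767  0.28998188] [-3.14070121e+00  2.38603395e-04  1.95058860e+00] [ 2.09077464 -5.70078191 -5.18881686] 0.009832447637761676
(np.float64(318.35567679120305), np.float64(166.0234075190789)) 1.184911456277747
```

View pics/w4.png

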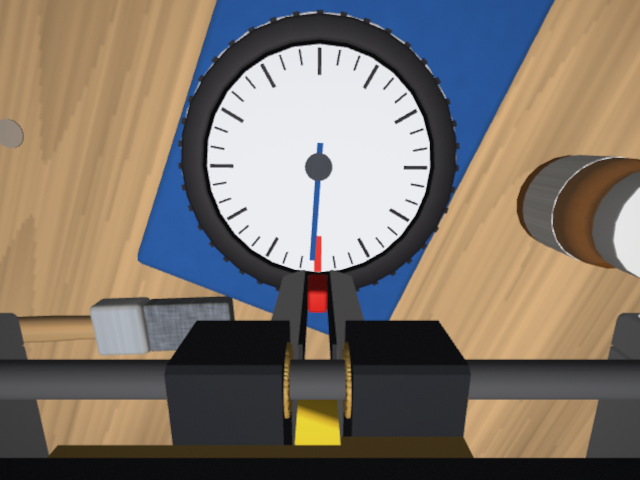

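The pointer tip (313,259) is ~3° clockwise of the red mark (318,250), seen from hub (318,166). I'll measure that precisely.

```bash
cat > fin.py <<'E'
from wd import *
def meas(c,hub0,H=np.array([.5702,-.2146])):
    h=cv2.cvtColor(c['image'],cv2.COLOR_RGB2HSV); g=c['image'].max(2)
    u0,v0=map(int,hub0); q=np.zeros(g.shape,np.uint8); R=np.hypot(*(np.array(proj(c,np.r_[H+[.052,0],.08]))-proj(c,np.r_[H,.08])))
    cv2.circle(q,(u0,v0),int(R),255,-1); cv2.circle(q,(u0,v0),int(.35*R),0,-1)
    hm=np.zeros_like(q); cv2.circle(hm,(u0,v0),int(.2*R),255,-1)
    dark=cv2.inRange(c['image'],(30,30,30),(110,110,110))&hm; dark&=cv2.inRange(h,(0,0,0),(180,90,255)); dark=cv2.morphologyEx(dark,cv2.MORPH_OPEN,np.ones((5,5)))
    hp=np.argwhere(dark)[:,::-1].mean(0); hw=onz(c,*hp,.08)[:2]
    out=[]
    for m in (cv2.inRange(h,(100,110,50),(125,255,255)),cv2.inRange(h,(0,150,70),(8,255,255))|cv2.inRange(h,(172,150,70),(180,255,255))):
        W=np.argwhere(m&q)[:,::-1]; W=np.array([onz(c,u,v,.08)[:2] for u,v in W]); out.append(ang(W.mean(0),hw))
    print('hub',hp,hw,'ptr,zero',out,'need deg',np.degrees(out[0]-out[1]))
    return np.degrees(out[0]-out[1])
E
python3 - <<'E'
from fin import *
c=wcam(load('w4.png')); d=meas(c,(318,166))
H=np.array([.5702,-.2146])
r=c['obs']['ee_pos'][:2]-H; a=-np.radians(d); n=np.array([[np.cos(a),-np.sin(a)],[np.sin(a),np.cos(a)]])@r; print((n-r)*100)
c=wcam(load('w3.png')); meas(c,(317,157))
E
```

```text
hub [318.0445269  166.54730983] [ 0.57020048 -0.21501146] ptr,zero [np.float64(1.2387918982338202), np.float64(1.1720548125780597)] need deg 3.8237533450781442
[-0.39278918 -0.13533787]
hub [316.94347826 157.54782609] [ 0.5702838  -0.21498128] ptr,zero [np.float64(1.2392198902204348), np.float64(-0.04251415229630992)] need deg 73.4379510944511
```

Call:
servo_tool --pt "1 -0.2 -0.07 0 -1.9" --pt "1 -0.39 -0.14 0 -3.8" --pt "1 -0.39 -0.14 0 -3.8" --pt "1 -0.39 -0.14 0 -3.8" --pt "0.55 -0.39 -0.14 0 -3.8" --pt "0.55 -0.39 -0.14 0 -3.8" --pt "0.55 -0.39 -0.14 0 -3.8" --pt "0.55 -0.39 -0.14 0 -3.8" --pt "0.55 -0.39 -0.14 3 -3.8" --pt "0.55 -0.39 -0.14 7 -3.8" --pt "0.55 -0.39 -0.14 10 -3.8" --pt "0.55 -0.39 -0.14 10 -3.8" --pt "0.55 -0.39 -0.14 10 -3.8"

```text
time_s: 14.48
ee_pos: [0.5887, -0.2736, 0.3894]
eef_rot: [-3.141, -0.001, 1.885]
force: [-0.4, -0.3, -1.0]
grip_width: 0.0423
grip_force: 0.0
```

Run:
```python
from fin import *
c=wcam(shot('wrist','w5.png')); print(c['obs']['ee_pos'],c['obs']['time_s'],c['obs']['force']); u=proj(c,[.5702,-.2148,.082]); meas(c,u)
b=shot('scene','s5.png'); S=cv2.resize(b['image'][170:270,290:390],(480,480),interpolation=cv2.INTER_CUBIC)
W=cv2.resize(c['image'][20:340,160:480],(320,320)); W=np.vstack([W,np.zeros((160,320,3),np.uint8)])
cv2.imwrite('pics/f5.png',np.hstack([W,S])[:,:,::-1])
```

```text
[ 0.58868277 -0.27359962  0.38936357] 14.475 [-0.42185429 -0.25090271 -1.03698539]
hub [317.56221198 159.68202765] [ 0.57019644 -0.21497534] ptr,zero [np.float64(1.229232376160212), np.float64(1.2455247365614157)] need deg -0.9334834892950431
```

View pics/f5.png

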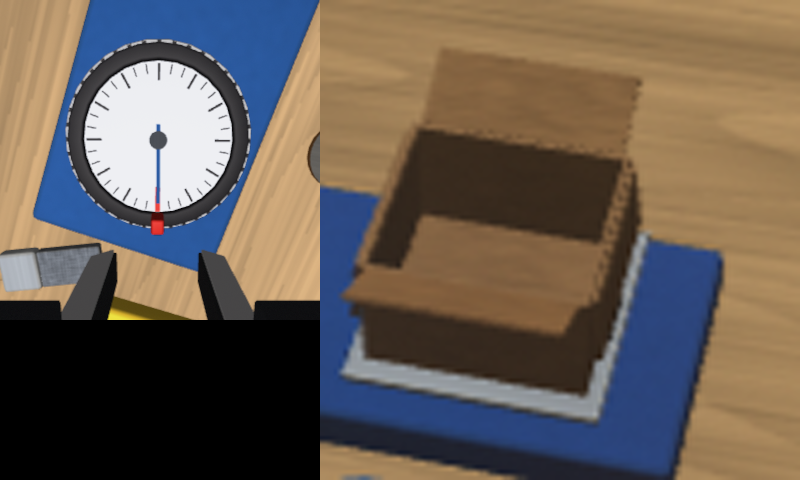

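The dial crop shows the blue pointer lying along the red mark, with the lug straight below the hub. Both flaps are still folded out. The pointer now hides part of the mark and biases that mask, so I'll confirm with the lug.

Run:
```python
from fin import *
for f,H in(('w3.png',[.57028,-.21498]),('w5.png',[.5702,-.21498])):
    c=wcam(load(f)); h=cv2.cvtColor(c['image'],cv2.COLOR_RGB2HSV); m=cv2.inRange(h,(0,150,200),(6,255,255))|cv2.inRange(h,(174,150,200),(180,255,255))
    u,v=map(int,proj(c,np.r_[H,.082])); q=np.zeros_like(m); cv2.circle(q,(u,v),120,255,-1); cv2.circle(q,(u,v),78,0,-1)
    p=np.argwhere(m&q)[:,::-1]; l=onz(c,*p.mean(0),.106); print(f,len(p),p.mean(0),l,ang(l,np.array(H)))
```

```text
w3.png 140 [316.06428571 246.77857143] [ 0.6332844  -0.21375322  0.106     ] -0.040168483713920455
w5.png 133 [316.81954887 247.04511278] [ 0.58900834 -0.27489594  0.106     ] 1.2459258249134835
```

```bash
python3 -c "
from station import ctrl
print(ctrl.hand_in())"
```

```text
the job is handed in; nothing more can be done
None
```

I folded both carton flaps well back outwards, then turned the bezel until the red zero mark lined up with the blue pointer to within about 1°, and handed the job in at about 14.5 s with the gripper clear of everything.

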